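# Turn the grater plate over and seat it on its catch box

## Robot

A 6-joint arm with a two-finger parallel gripper is mounted at the origin on the work surface; the furniture and walls round the work are solid. World frame = base frame: x ahead of the robot, y to its left, z up, the work surface at z = 0. Lengths are in m, angles in rad, forces in N, time in s.
With the tool pointing down it reaches from about 0.375 to 0.9 m from the base axis. Payload 3.1 kg.
Tool frame: the origin (TCP) lies between the finger pads; the fingertips stand 11 mm ahead of it and the grasp point (between the pads) lies 8 mm behind it; z points along the fingers, y is the direction in which the jaws open and shut (so a half turn about z gives the same grasp; the last joint's range is limited). The gripper opens to 85 mm and grips with 20 to 120 N. Pads are 22 mm wide; open, the fingers measure 114 mm over their backs; the gripper's body (76 mm by 85 mm) begins 54 mm behind the grasp point. The pads swing forward as they close: fully open they stand 13 mm farther back than shut.
Start: joints at [-1.369, 0.527, 1.433, -0, 1.181, -0.178], TCP at [0.232, -0.58, 0.242] pointing down, gripper open.
Joint ranges: [-3.08, 3.08], [-0.75, 2.2], [0.22, 2.44], [-1.43, 4.57], [0, 2.65], [-2.85, 2.85]. Speed limits (rad/s): [2.79, 2.79, 3.14, 3.14, 3.14, 3.14].

## Interface

Orientations are given as a unit quaternion [x, y, z, w].
In Python, from station import manip gives the robot as it stands.
- The arm moves only by the tool move_arm, never from a script. Its argument "deltas" is a list of rows, each a list of 5 numbers: the shift along the tool's x, y, z in units of 40 cm (1.0 is 40 cm), then the turn about the tool's z in units of 0.5 rad (1.0 is 0.5 rad), then the opening in per cent of the stroke, from 0 (shut) to 100 (fully open). In form: [[x, y, z, twist, grip], ...]. A call has exactly 8 rows; each row is the pose to reach, as a shift and turn from the pose commanded when the call began, along the tool's axes at that moment; what a row does not reach only later rows make up. A row lasts 1/12 s, in which the tool goes at most 41.7 mm and 7.16 degrees, less where a joint would pass 70% of its speed; a pose out of reach is approached as far as the arm can. A call with a number of a shift or a turn outside -1 to 1 is refused whole. A call with a gripper value outside its range is refused whole. The fingers move at their own pace and stop on an object; "force" is the grip in N (left out, the last holds). Time passes only in rows, so rows that repeat a pose let the fingers close, or fill a call up. It gives the time, the measured TCP pose, the force and the opening at its end, in the units of the state.
- manip.sense(): the state, without advancing time (a new reading comes with each control period).
- manip.snapshot(name): name is "side" or "top" or "wrist"; returns (picture, depth): 480x640x3 uint8, red, green, blue; 480x640 float32, m along the optical axis (not along the pixel's ray), 0 where there is no reading.
- manip.get_calibration(name): a dict with "vfov" (degrees; the focal length in pixels is half the picture's height over the tangent of half this angle, whatever the lens; pixels are square), "cx", "cy" (the principal point, pixels), "pose" (4x4, takes a point from camera to world coordinates). Camera axes: x right, y down, z forward; pixel columns grow to the right and rows downward; lengths in m; the calibration is good to about 2 mm. A picture is of the moment at which its call begins: read the wrist's pose just before it. get_calibration takes no time and is no camera call; for the wrist camera it gives the pose at the moment of the call.
- manip.sign_off(): hands the job in, once; it reports no verdict.
The state is a dict: "t": time; "q": joint angles; "qd": joint speeds; "tau": joint torques, N m; "tcp_pos": TCP position; "tool_rot": TCP orientation; "force": force on the tool from outside, world axes, zero at the start; "ft_torque": the same for the moment, N m; "finger_gap": opening from 0.0 (shut) to 1.0 (fully open).
Only numpy, scipy, OpenCV 4.12 (cv2) and the standard library are available. Lean on these libraries where they do the work, as an engineer would, in place of code of your own. Each camera call takes 0.05 s, during which the arm holds its last target.

## Task

The reversible grater plate lies on the worktop with its coarse, knobbly side up. Turn it over so that its fine, ribbed side is up, and seat it fully home and flat on the three pins of its catch box, then let go. Handle it without dropping it, and leave the tumbler and the salt shaker where they stand.

Things in the scene. Friction and masses are not known exactly. Their poses are not given: they have to be found in the camera images.
- grater_plate: Loose steel plate, about 0.3 kg, body 120 (x) x 60 (y) x 20 mm (z), origin at the body's centre, loop handle at the -x end (166 mm overall, x -106 to +60). +z: coarse face (round knobs), -z: fine face (narrow cross ribs), both recessed. Starts on the worktop, z up. Through holes 10 mm wide: two at x -48, y +16 and -16, one at x +48, y 0. Its 60 mm sides can be pinched at any tilt.
- plate_handle (a point): Centre of the handle's cross rod, 100 mm from the plate's centre towards plate -x, at mid-thickness; axes as the plate's. Rod 12 mm in diameter, 60 mm long along y, on two arms 44 mm apart inside; 34 mm of open space between rod and body. In lightly closed fingers the rod can turn, and slips.
- plate_toe (a point): Centre of the plate's end face opposite the handle, 60 mm from its centre along plate +x (axes as the plate's). This end is flat, 60 x 20 mm: set down upright on it, the plate stands by itself (plate centre 60 mm up), so it can be turned over in two quarter turns with a new grasp between.
- grater_box: Grey open catch box, fixed, 140 (x) x 52 (y) x 50 mm high; origin at the centre of its underside. The plate rests on its flat rim, 50 mm up. Pins 8 mm in diameter with tapered tips stand 16 mm above the rim: two at x -48, y +16 and -16 mm, one at x +48, y 0. So the plate seats only with its handle over the -x (two-pin) end, either face up.
- seat (a point): Where the centre of the seated plate lies: over the box centre, 60 mm above the box's underside (axes as the box's). When seated fine side up, plate x points along box x and plate z points down.
- seat_handle (a point): Where the centre of the handle rod of the seated plate lies: 100 mm from the box centre towards box -x, 60 mm up.
- tumbler: Clear drinking glass, 80 mm wide, 88 mm high, loose; origin at the centre of its foot. To be left alone.
- salt_shaker: Salt shaker, 44 mm wide, 90 mm high, loose; origin at the centre of its foot. To be left alone.

How it is judged:
By the outcome, as a careful person would: the job done as asked, in the order asked, and still so for the second after the job is handed in, with the robot touching nothing.
It also fails if it takes over 72 s, if anything falls off the work surface, if the arm or the gripper's body presses on something with over 40 N, if the wrist force passes 120 N, or if a joint passes its speed limit or range.

## Working session

There is one attempt and no reset: what is moved stays moved. The work goes in short steps, Python scripts to look and compute and a tool call to move; the robot and the scene stay as the last step left them, time stands still between calls to the robot, and variables do not carry over. Pictures are saved under pics/ and viewed, and the job is handed in when it is done.

Besides the shell and the picture viewer there is one more tool, called after "Request:" by a JSON object that holds its "api" and its "payload", one argument or row to a line. move_arm: Moves the arm, as the interface text tells. Its arguments: {"type":"object","properties":{"deltas":{"type":"array","items":{"type":"array","items":{"type":"number"}}},"force":{"type":"number"}},"required":["deltas"]}

```bash
ls; mkdir -p pics; python3 - <<'E'
from station import manip
import cv2,numpy as np
print(manip.sense())
for n in ["side","top","wrist"]:
    c=manip.get_calibration(n); p,d=manip.snapshot(n)
    np.savez(f"/tmp/{n}.npz",p=p,d=d,**{k:np.array(v) for k,v in c.items()})
    cv2.imwrite(f"pics/{n}0.png",p[:,:,::-1]); print(n,c)
E
```

```text
pics
{'t': 0.0, 'q': array([-1.36854353e+00,  5.28450892e-01,  1.43386644e+00, -2.08731576e-05,
        1.18136476e+00, -1.78510215e-01]), 'qd': array([-0.0007594 ,  0.00021256, -0.00017646, -0.00162464, -0.00053491,
        0.00017696]), 'tau': array([-2.20745687e-04, -4.42353773e+01, -1.78025401e+01, -8.77874345e-05,
        8.18500790e-03, -5.18425782e-07]), 'tcp_pos': array([ 0.23214875, -0.57957076,  0.24135436]), 'tool_rot': array([ 9.81930825e-01,  1.89237320e-01, -2.20521545e-05, -1.04452798e-03]), 'force': array([-0.55127307, -0.41000587, -0.00406647]), 'ft_torque': array([ 0.01580037,  0.02612206, -0.00746249]), 'finger_gap': 0.9987152438556609}
side {'vfov': 51.73581561737416, 'cx': 315.98258350910027, 'cy': 242.2645970205171, 'pose': array([[ 0.91042855,  0.35665429, -0.20956521,  0.77602433],
       [ 0.41350138, -0.79894571,  0.43669482, -0.49793189],
       [-0.01168215, -0.48423493, -0.87486002,  1.03351501],
       [ 0.        ,  0.        ,  0.        ,  1.        ]])}
top {'vfov': 53.69164981264545, 'cx': 322.18035439678374, 'cy': 251.01918566164073, 'pose': array([[-3.46076834e-04, -9.75828807e-01,  2.18536084e-01,
         3.85641866e-01],
       [-9.99999705e-01,  4.87445092e-04,  5.92974065e-04,
        -2.88661918e-02],
       [-6.85165516e-04, -2.18535814e-01, -9.75828688e-01,
         9.00517104e-01],
       [ 0.00000000e+00,  0.00000000e+00,  0.00000000e+00,
         1.00000000e+00]])}
wrist {'vfov': 58.75681759267022, 'cx': 323.8061793028836, 'cy': 236.0464641669327, 'pose': array([[ 0.37104758, -0.89033054, -0.26388486,  0.29838265],
       [-0.92861034, -0.35653071, -0.10280409, -0.55246255],
       [-0.00255343,  0.28319142, -0.95906001,  0.37408201],
       [ 0.        ,  0.        ,  0.        ,  1.        ]])}
```

View pics/side0.png

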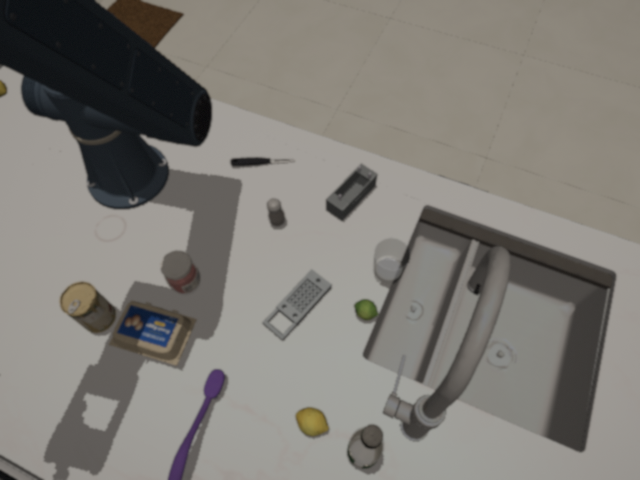

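View pics/top0.png

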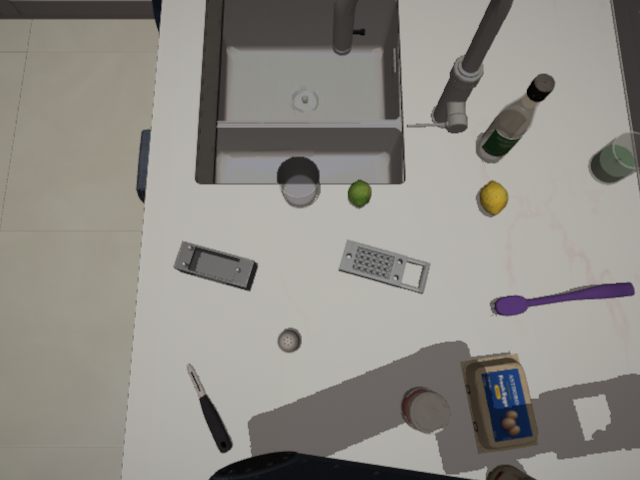

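View pics/wrist0.png

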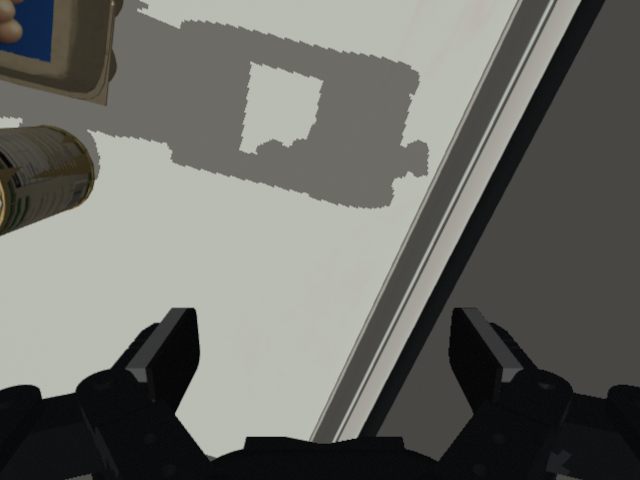

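```bash
python3 - <<'E'
import cv2,numpy as np
a=np.load('/tmp/top.npz');p=a['p'][:,:,::-1]
x=cv2.resize(p[225:305,160:270],None,fx=7,fy=7,interpolation=cv2.INTER_CUBIC)
y=cv2.resize(p[225:305,330:440],None,fx=7,fy=7,interpolation=cv2.INTER_CUBIC)
cv2.imwrite('pics/zb.png',x);cv2.imwrite('pics/zp.png',y)
s=np.load('/tmp/side.npz');q=s['p'][:,:,::-1]
cv2.imwrite('pics/zs.png',cv2.resize(q[155:345,250:420],None,fx=3,fy=3,interpolation=cv2.INTER_CUBIC))
E
```

```text
(no output)
```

View pics/zb.png

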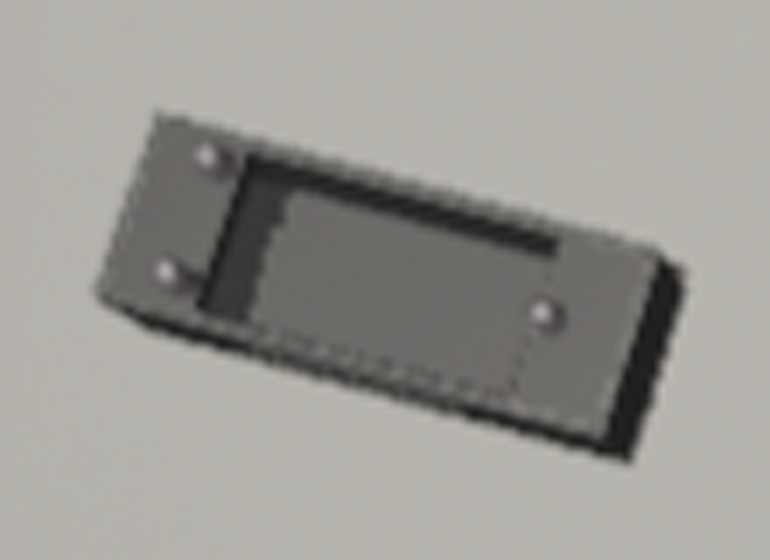

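View pics/zp.png

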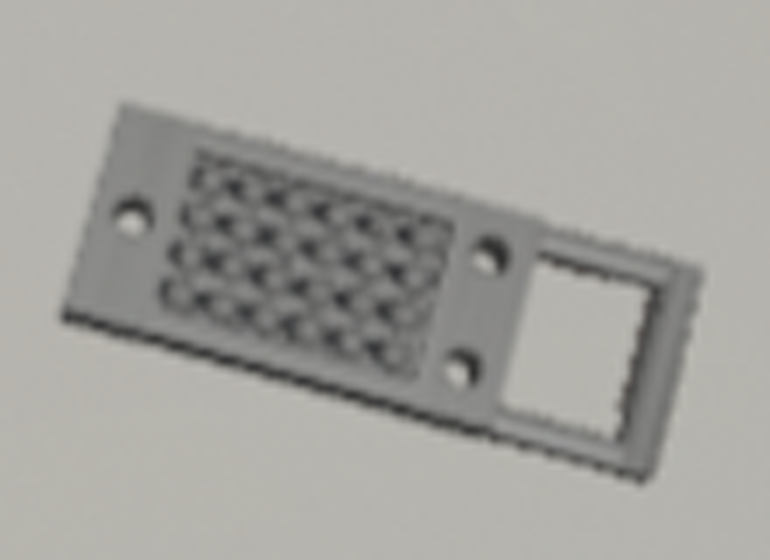

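View pics/zs.png

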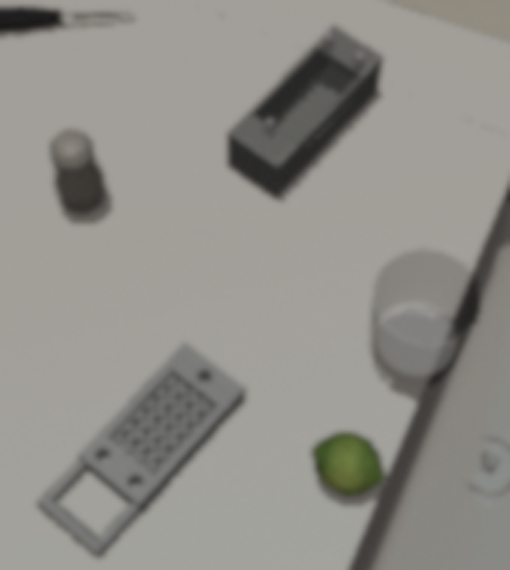

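```bash
cat > h.py <<'E'
import numpy as np,cv2
from station import manip
def ray(c,uv,z):
    uv=np.atleast_2d(uv).astype(float); f=240/np.tan(np.radians(float(c['vfov'])/2))
    P=np.array(c['pose']); d=np.c_[(uv[:,0]-c['cx'])/f,(uv[:,1]-c['cy'])/f,np.ones(len(uv))]@P[:3,:3].T
    o=P[:3,3]; return o+d*((z-o[2])/d[:,2])[:,None]
def proj(c,X):
    X=np.atleast_2d(X); f=240/np.tan(np.radians(float(c['vfov'])/2)); P=np.array(c['pose'])
    q=(X-P[:3,3])@P[:3,:3]; return np.c_[q[:,0]/q[:,2]*f+c['cx'],q[:,1]/q[:,2]*f+c['cy']]
E
python3 - <<'E'
from h import *
a=dict(np.load('/tmp/top.npz'));s=dict(np.load('/tmp/side.npz'))
Z=lambda L,u0,v0,k:[((x+.5)/k-.5+u0,(y+.5)/k-.5+v0) for x,y in L]
# plate corners (top face): toe far, toe near, handle far, handle near
r=ray(a,Z([(122,103),(63,315),(705,265),(652,478)],330,225,7),.02);print('plate top corners\n',r.round(4))
r2=ray(s,Z([(186,345),(244,392),(98,552),(40,503)],250,155,3),.02);print('side plate\n',r2.round(4))
b=ray(a,Z([(160,112),(98,295),(660,248),(605,437)],160,225,7),.05);print('box rim\n',b.round(4),b.mean(0))
b2=ray(s,Z([(335,28),(381,62),(278,165),(230,135)],250,155,3),.05);print('side box\n',b2.round(4),b2.mean(0))
pin=ray(a,Z([(205,155),(166,270),(542,312)],160,225,7),.065);print('pins\n',pin.round(4))
for n,L in [('lime',[(360,193)]),('tumbler',[(300,185)]),('shaker',[(289,340)])]:print(n,ray(a,L,.05).round(3))
for uv in [(375,263),(215,265),(300,200),(289,340),(320,185),(360,193)]: print(uv,a['d'][uv[1],uv[0]])
E
```

```text
plate top corners
 [[ 0.6058 -0.0758  0.02  ]
 [ 0.547  -0.0592  0.02  ]
 [ 0.5606 -0.2329  0.02  ]
 [ 0.5027 -0.2159  0.02  ]]
side plate
 [[ 0.5537 -0.0608  0.02  ]
 [ 0.6093 -0.0784  0.02  ]
 [ 0.5646 -0.2332  0.02  ]
 [ 0.5106 -0.2177  0.02  ]]
box rim
 [[0.596  0.2298 0.05  ]
 [0.5469 0.2429 0.05  ]
 [0.5593 0.0967 0.05  ]
 [0.5095 0.1094 0.05  ]] [0.55294657 0.16970443 0.05      ]
side box
 [[0.5514 0.2414 0.05  ]
 [0.5987 0.2243 0.05  ]
 [0.5608 0.0982 0.05  ]
 [0.515  0.1087 0.05  ]] [0.55648346 0.16817309 0.05      ]
pins
 [[0.5809 0.2129 0.065 ]
 [0.5506 0.2211 0.065 ]
 [0.5396 0.1242 0.065 ]]
lime [[ 0.688 -0.1    0.05 ]]
tumbler [[0.704 0.014 0.05 ]]
shaker [[0.415 0.03  0.05 ]]
(375, 263) 0.906484
(215, 265) 0.9121997
(300, 200) 0.8758967
(289, 340) 0.7954453
(320, 185) 0.94966245
(360, 193) 0.90318
```

```bash
cat >> h.py <<'E'
from scipy.spatial.transform import Rotation as R
def yaw(s): 
    x=R.from_quat(s['tool_rot']).apply([1,0,0]); return np.degrees(np.arctan2(x[1],x[0]))
def go(tx,ty,tz,tyaw):
    s=manip.sense(); p=s['tcp_pos']; y=np.radians(yaw(s))
    ex=np.array([np.cos(y),np.sin(y)]); ey=np.array([np.sin(y),-np.cos(y)])
    d=np.array([tx,ty])-p[:2]; tw=-((tyaw-np.degrees(y)+180)%360-180)
    print('t',round(s['t'],2),'tcp',p.round(4),'yaw',round(np.degrees(y),2),'gap',round(s['finger_gap'],3),'F',s['force'].round(1))
    print('delta units', (np.r_[d@ex,d@ey,p[2]-tz]/.4).round(4), 'twist',round(np.radians(tw)/.5,3),'rows',round(np.linalg.norm(np.r_[d,p[2]-tz])/.0417,1))
E
python3 -c "
from h import *
go(.5358,-.2208,.20,-15.8)"
```

```text
t 0.15 tcp [ 0.2322 -0.5797  0.2415] yaw 21.82 gap 1.003 F [ 0.6 -0.9  0. ]
delta units [ 1.0381 -0.5509  0.1038] twist 1.313 rows 11.3
```

Request:
{"api": "move_arm", "payload": {
  "deltas": [
    [0.1, -0.05, 0, 0.12, 100],
    [0.2, -0.1, 0, 0.25, 100],
    [0.3, -0.15, 0, 0.4, 100],
    [0.4, -0.21, 0, 0.55, 100],
    [0.5, -0.26, 0, 0.7, 100],
    [0.6, -0.32, 0, 0.8, 100],
    [0.7, -0.37, 0, 0.9, 100],
    [0.8, -0.42, 0, 1.0, 80]
  ],
  "force": 20
}}

```text
t: 0.82
tcp_pos: [0.4491, -0.3245, 0.2422]
tool_rot: [0.998, -0.061, -0.0, -0.0]
force: [0.6, -1.1, 0.8]
finger_gap: 0.881
```

```bash
python3 -c "
from h import *
go(.5358,-.2208,.15,-15.8)"
```

```text
t 0.82 tcp [ 0.4491 -0.3245  0.2422] yaw -6.99 gap 0.881 F [ 0.6 -1.1  0.8]
delta units [ 0.1836 -0.2838  0.2304] twist 0.308 rows 3.9
```

Request:
{"api": "move_arm", "payload": {
  "deltas": [
    [0.05, -0.08, 0.08, 0.15, 60],
    [0.1, -0.16, 0.16, 0.3, 50],
    [0.147, -0.229, 0.23, 0.313, 50],
    [0.147, -0.229, 0.23, 0.313, 50],
    [0.147, -0.229, 0.23, 0.313, 50],
    [0.147, -0.229, 0.23, 0.313, 50],
    [0.147, -0.229, 0.23, 0.313, 50],
    [0.147, -0.229, 0.23, 0.313, 50]
  ]
}}

```text
t: 1.48
tcp_pos: [0.5178, -0.2444, 0.1516]
tool_rot: [0.99, -0.138, 0.001, 0.001]
force: [-0.4, -0.3, 0.4]
finger_gap: 0.499
```

```bash
python3 -c "
from h import *
go(.5358,-.2208,.15,-15.8)
c=manip.get_calibration('wrist');p,d=manip.snapshot('wrist');cv2.imwrite('pics/w1.png',p[:,:,::-1]);np.savez('/tmp/w1.npz',p=p,d=d,**c)
r=proj(c,[.5358,-.2208,.01]);print(r)"
```

```text
t 1.48 tcp [ 0.5178 -0.2444  0.1516] yaw -15.89 gap 0.499 F [-0.4 -0.3  0.4]
delta units [ 0.0272 -0.0692  0.0041] twist -0.003 rows 0.7
[[282.20650635 206.08316871]]
```

View pics/w1.png

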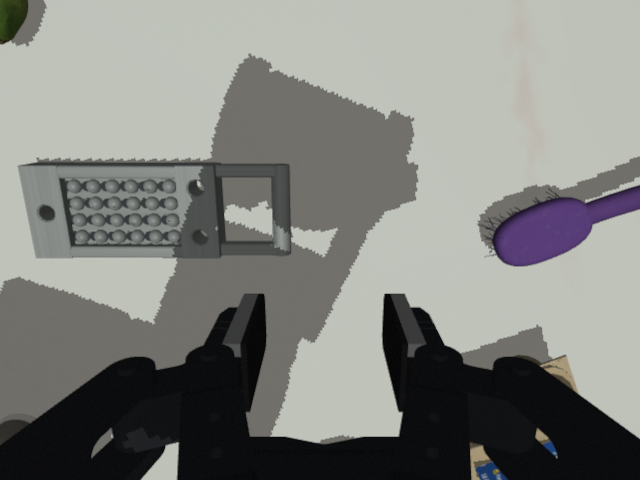

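Request:
{"api": "move_arm", "payload": {
  "deltas": [
    [0.027, -0.069, 0.05, 0, 40],
    [0.027, -0.069, 0.1, 0, 40],
    [0.027, -0.069, 0.15, 0, 40],
    [0.027, -0.069, 0.2, 0, 40],
    [0.027, -0.069, 0.23, 0, 40],
    [0.027, -0.069, 0.25, 0, 40],
    [0.027, -0.069, 0.25, 0, 40],
    [0.027, -0.069, 0.25, 0, 40]
  ]
}}

```text
t: 2.2
tcp_pos: [0.5357, -0.2197, 0.0507]
tool_rot: [0.99, -0.138, 0.0, 0.0]
force: [0.7, 0.3, -0.6]
finger_gap: 0.4
```

```bash
python3 -c "
from h import *
go(.5358,-.2208,.013,-15.8)
c=manip.get_calibration('wrist');p,d=manip.snapshot('wrist');cv2.imwrite('pics/w2.png',p[:,:,::-1])
r=proj(c,[.5358,-.2208,.01]);print(r)"
```

```text
t 2.2 tcp [ 0.5357 -0.2197  0.0507] yaw -15.84 gap 0.4 F [ 0.7  0.3 -0.6]
delta units [0.001  0.0027 0.0943] twist -0.001 rows 0.9
[[327.28860853 278.73294879]]
```

View pics/w2.png

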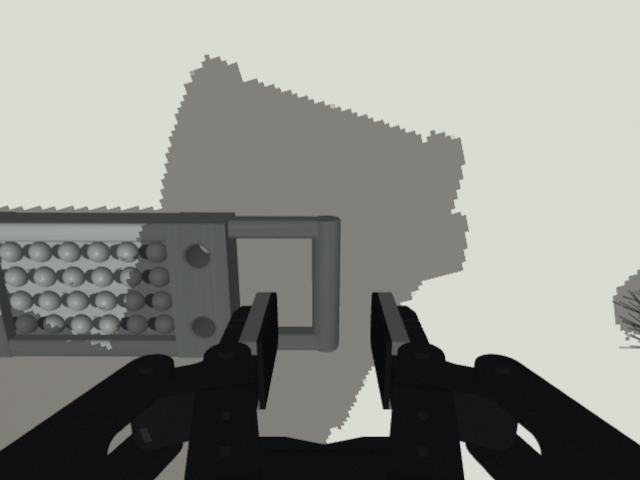

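Request:
{"api": "move_arm", "payload": {
  "deltas": [
    [0.0, 0.002, 0.03, 0, 40],
    [0.0, 0.002, 0.06, 0, 40],
    [0.0, 0.002, 0.085, 0, 40],
    [0.0, 0.002, 0.094, 0, 40],
    [0.0, 0.002, 0.094, 0, 30],
    [0.0, 0.002, 0.094, 0, 10],
    [0.0, 0.002, 0.094, 0, 0],
    [0.0, 0.002, 0.094, 0, 0]
  ],
  "force": 20
}}

```text
t: 2.92
tcp_pos: [0.5353, -0.2196, 0.0127]
tool_rot: [0.991, -0.137, -0.0, -0.0]
force: [0.3, -1.3, -2.3]
finger_gap: 0.127
```

```bash
python3 -c "
from h import *
go(.5358,-.2208,.013,-15.8)"
```

```text
t 2.92 tcp [ 0.5353 -0.2196  0.0127] yaw -15.8 gap 0.127 F [ 0.3 -1.3 -2.3]
delta units [ 0.0019  0.0025 -0.0007] twist 0.0 rows 0.0
```

Request:
{"api": "move_arm", "payload": {
  "deltas": [
    [0, 0, -0.02, 0, 0],
    [0, 0, -0.05, 0, 0],
    [0, 0, -0.08, 0, 0],
    [0, 0, -0.11, 0, 0],
    [0, 0, -0.14, 0, 0],
    [0, 0, -0.17, 0, 0],
    [0, 0, -0.2, 0, 0],
    [0, 0, -0.2, 0, 0]
  ]
}}

```text
t: 3.58
tcp_pos: [0.5367, -0.2207, 0.0959]
tool_rot: [0.991, -0.137, 0.002, 0.001]
force: [-0.3, -0.7, -1.2]
finger_gap: 0.123
```

```bash
python3 -c "
from h import *
go(.5358,-.2208,.15,-15.8)
for n in ['side','wrist']:
  p,d=manip.snapshot(n);cv2.imwrite('pics/%s3.png'%n,p[:,:,::-1])
"
```

```text
t 3.58 tcp [ 0.5367 -0.2207  0.0959] yaw -15.76 gap 0.123 F [-0.3 -0.7 -1.2]
delta units [-0.0021  0.0008 -0.1353] twist 0.001 rows 1.3
```

View pics/side3.png

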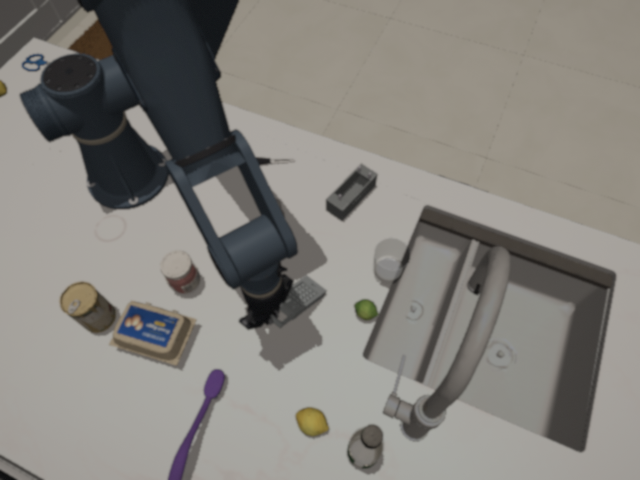

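View pics/wrist3.png

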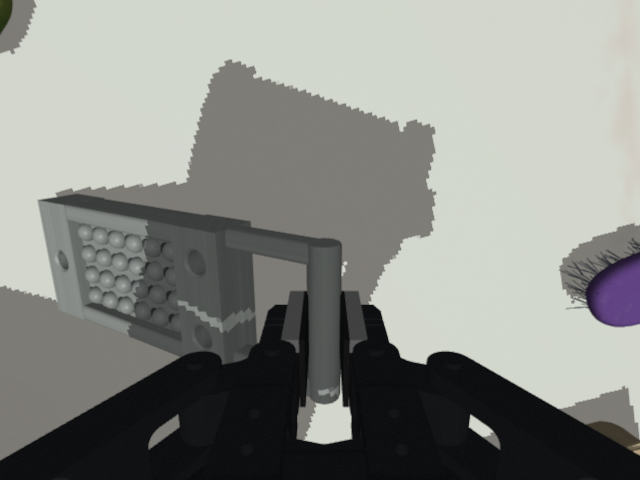

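Request:
{"api": "move_arm", "payload": {
  "deltas": [
    [0, 0, -0.03, 0, 0],
    [0, 0, -0.06, 0, 0],
    [0, 0, -0.09, 0, 0],
    [0, -0.01, -0.12, 0, 0],
    [0, -0.04, -0.14, 0, 0],
    [0, -0.07, -0.15, 0, 0],
    [0, -0.1, -0.16, 0, 0],
    [0, -0.12, -0.16, 0, 0]
  ]
}}

```text
t: 4.35
tcp_pos: [0.5505, -0.1745, 0.1604]
tool_rot: [0.991, -0.136, 0.003, 0.003]
force: [-5.7, -7.5, 26.3]
finger_gap: 0.128
```

```bash
python3 -c "
from h import *
go(.5358,-.2208,.163,-15.8)
for n in ['top','wrist']:
  p,d=manip.snapshot(n);cv2.imwrite('pics/%s4.png'%n,p[:,:,::-1])
"
```

```text
t 4.35 tcp [ 0.5505 -0.1745  0.1604] yaw -15.65 gap 0.128 F [-5.7 -7.5 26.3]
delta units [-0.0042  0.1215 -0.0066] twist 0.005 rows 1.2
```

View pics/top4.png

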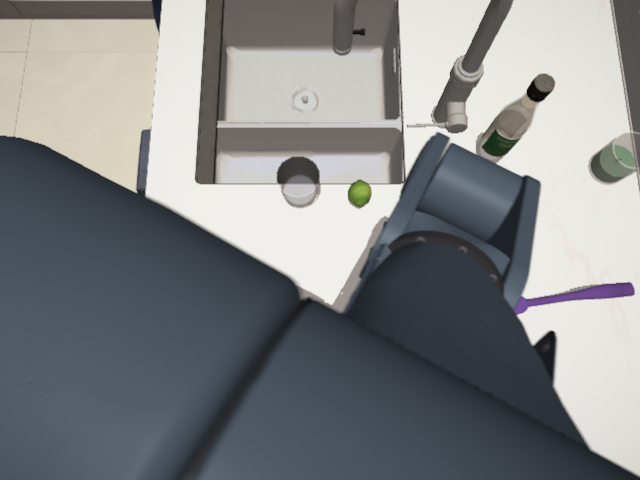

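View pics/wrist4.png

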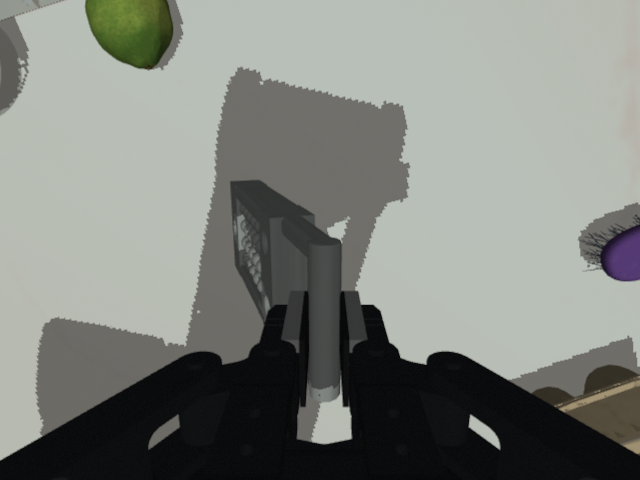

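Request:
{"api": "move_arm", "payload": {
  "deltas": [
    [0, 0, -0.012, 0, 0],
    [0, 0, -0.015, 0, 0],
    [0, -0.02, -0.018, 0, 0],
    [0, -0.04, -0.018, 0, 0],
    [0, -0.07, -0.018, 0, 0],
    [0, -0.1, -0.015, 0, 0],
    [0, -0.13, -0.012, 0, 0],
    [0, -0.13, -0.012, 0, 0]
  ]
}}

```text
t: 5.12
tcp_pos: [0.5646, -0.1211, 0.1652]
tool_rot: [0.991, -0.137, 0.002, -0.0]
force: [-3.6, 0.9, 19.8]
finger_gap: 0.128
```

```bash
python3 -c "
from h import *
go(.5358,-.2208,.163,-15.8)
for n in ['side','wrist']:
  p,d=manip.snapshot(n);cv2.imwrite('pics/%s5.png'%n,p[:,:,::-1])
"
```

```text
t 5.12 tcp [ 0.5646 -0.1211  0.1652] yaw -15.7 gap 0.128 F [-3.6  0.9 19.8]
delta units [-0.0019  0.2594  0.0055] twist 0.004 rows 2.5
```

View pics/wrist5.png

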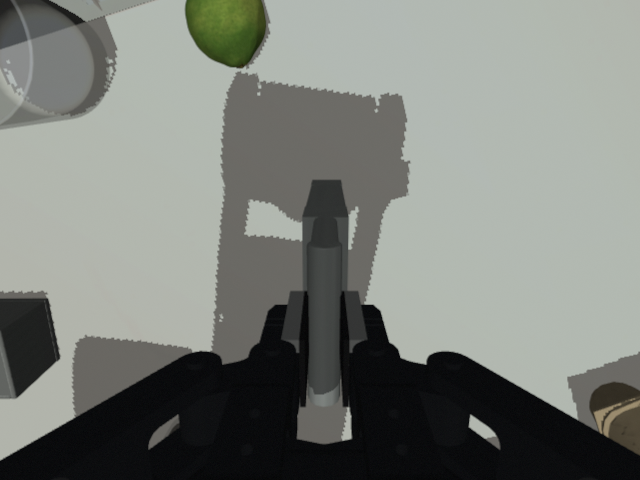

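View pics/side5.png

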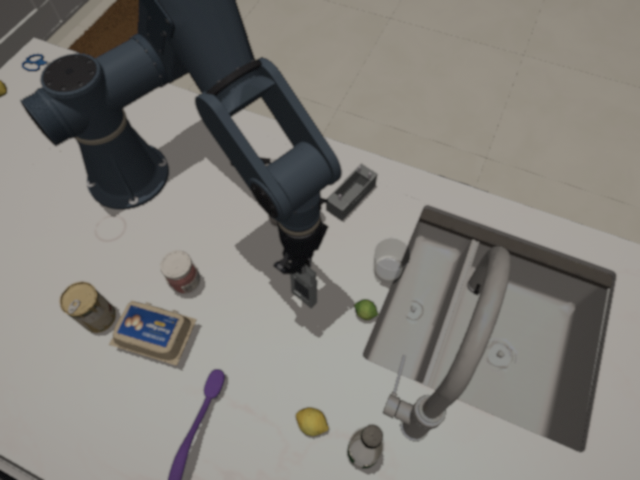

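Request:
{"api": "move_arm", "payload": {
  "deltas": [
    [0, 0, 0, 0, 0],
    [0, 0, -0.015, 0, 0],
    [0, 0, -0.03, 0, 0],
    [0, 0.03, -0.035, 0, 0],
    [0, 0.08, -0.035, 0, 0],
    [0, 0.13, -0.035, 0, 0],
    [0, 0.18, -0.035, 0, 0],
    [0, 0.2, -0.035, 0, 0]
  ],
  "force": 50
}}

```text
t: 5.88
tcp_pos: [0.5397, -0.2031, 0.1745]
tool_rot: [0.99, -0.138, -0.001, 0.0]
force: [0.1, -0.7, -2.7]
finger_gap: 0.116
```

```bash
python3 -c "
from h import *
go(.5358,-.2208,.163,-15.8)
for n in ['side','wrist']:
  p,d=manip.snapshot(n);cv2.imwrite('pics/%s6.png'%n,p[:,:,::-1])
go(.5358,-.2208,.163,-15.8)
"
```

```text
t 5.88 tcp [ 0.5397 -0.2031  0.1745] yaw -15.89 gap 0.116 F [ 0.1 -0.7 -2.7]
delta units [0.0027 0.0451 0.0286] twist -0.003 rows 0.5
t 5.98 tcp [ 0.5401 -0.2019  0.1747] yaw -15.97 gap 0.117 F [ 0.3 -0.1 -3.5]
delta units [0.0026 0.0483 0.0291] twist -0.006 rows 0.5
```

View pics/wrist6.png

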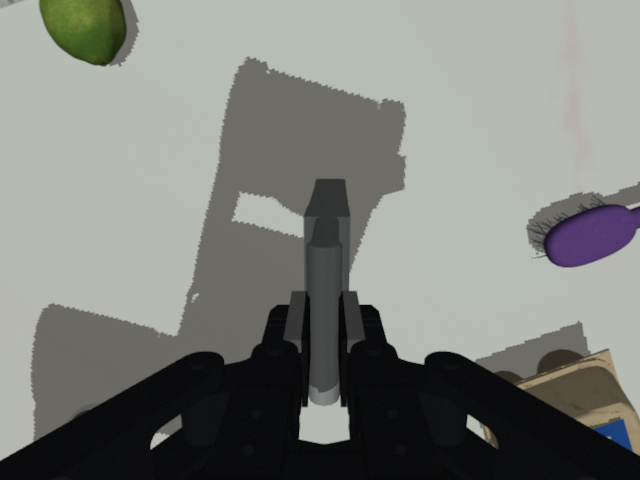

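Request:
{"api": "move_arm", "payload": {
  "deltas": [
    [0, 0, 0.01, 0, 0],
    [0, 0, 0.02, 0, 0],
    [0, 0, 0.025, 0, 0],
    [0, 0, 0.025, 0, 0],
    [0, 0, 0.025, 0, 0],
    [0, 0, 0.025, 0, 0],
    [0, 0, 0.025, 0, 0],
    [0, 0, 0.025, 0, 0]
  ],
  "force": 20
}}

```text
t: 6.65
tcp_pos: [0.5409, -0.2001, 0.1657]
tool_rot: [0.991, -0.137, 0.0, -0.0]
force: [-1.5, 0.9, 0.6]
finger_gap: 0.114
```

```bash
python3 -c "
from h import *
go(.5358,-.2208,.163,-15.8)
"
```

```text
t 6.65 tcp [ 0.5409 -0.2001  0.1657] yaw -15.77 gap 0.114 F [-1.5  0.9  0.6]
delta units [0.0018 0.0532 0.0068] twist 0.001 rows 0.5
```

Request:
{"api": "move_arm", "payload": {
  "deltas": [
    [0, -0.025, 0.0, 0, 0],
    [0, -0.06, 0.0, 0, 0],
    [0, -0.1, 0.004, 0, 0],
    [0, -0.14, 0.015, 0, 0],
    [0, -0.175, 0.028, 0, 0],
    [0, -0.203, 0.041, 0, 0],
    [0, -0.23, 0.055, 0, 0],
    [0, -0.25, 0.068, 0, 0]
  ]
}}

```text
t: 7.32
tcp_pos: [0.5718, -0.0992, 0.1427]
tool_rot: [0.99, -0.138, 0.004, -0.003]
force: [0.4, 13.0, 25.7]
finger_gap: 0.113
```

```bash
python3 -c "
from h import *
go(.5409,-.2001,.1657,-15.8)
for n in ['side','wrist']:
  p,d=manip.snapshot(n);cv2.imwrite('pics/%s7.png'%n,p[:,:,::-1])
go(.5409,-.2001,.1657,-15.8)
"
```

```text
t 7.32 tcp [ 0.5718 -0.0992  0.1427] yaw -15.89 gap 0.113 F [ 0.4 13.  25.7]
delta units [-0.0052  0.2638 -0.0575] twist -0.003 rows 2.6
t 7.42 tcp [ 0.5717 -0.0983  0.1423] yaw -15.82 gap 0.115 F [ 0.8 12.3 23.4]
delta units [-0.0047  0.2659 -0.0586] twist -0.001 rows 2.6
```

View pics/wrist7.png

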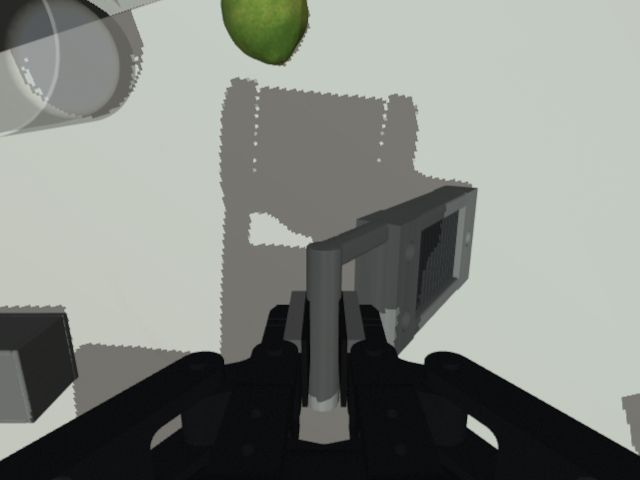

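View pics/side7.png

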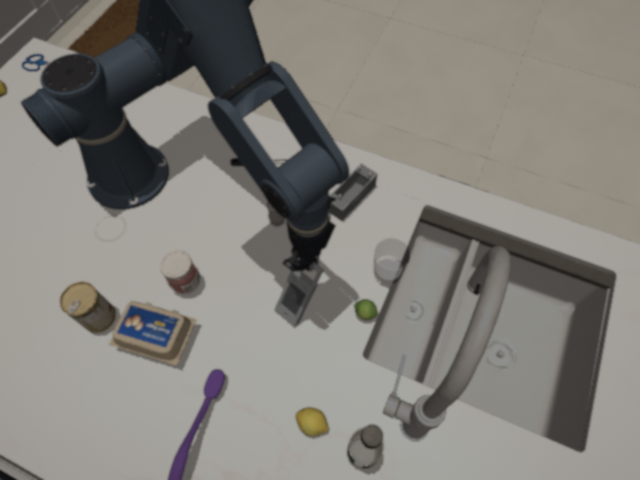

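Request:
{"api": "move_arm", "payload": {
  "deltas": [
    [0, -0.03, 0.005, 0, 0],
    [0, -0.06, 0.03, 0, 0],
    [0, -0.095, 0.06, 0, 0],
    [0, -0.125, 0.1, 0, 0],
    [0, -0.15, 0.14, 0, 0],
    [0, -0.17, 0.18, 0, 0],
    [0, -0.185, 0.22, 0, 0],
    [0, -0.195, 0.24, 0, 0]
  ]
}}

```text
t: 8.08
tcp_pos: [0.589, -0.027, 0.0407]
tool_rot: [0.991, -0.136, -0.001, 0.0]
force: [-0.4, -1.3, 0.8]
finger_gap: 0.112
```

```bash
python3 -c "
from h import *
go(.5409,-.2001,.1657,-15.8)
for n in ['side','wrist']:
  p,d=manip.snapshot(n);cv2.imwrite('pics/%s8.png'%n,p[:,:,::-1])
go(.5409,-.2001,.0145,-15.8)
"
```

```text
t 8.08 tcp [ 0.589  -0.027   0.0407] yaw -15.65 gap 0.112 F [-0.4 -1.3  0.8]
delta units [ 0.001   0.4491 -0.3126] twist 0.005 rows 5.2
t 8.18 tcp [ 0.5889 -0.0273  0.041 ] yaw -15.71 gap 0.115 F [0.4 1.7 1.7]
delta units [0.0014 0.4484 0.0662] twist 0.003 rows 4.3
```

View pics/wrist8.png

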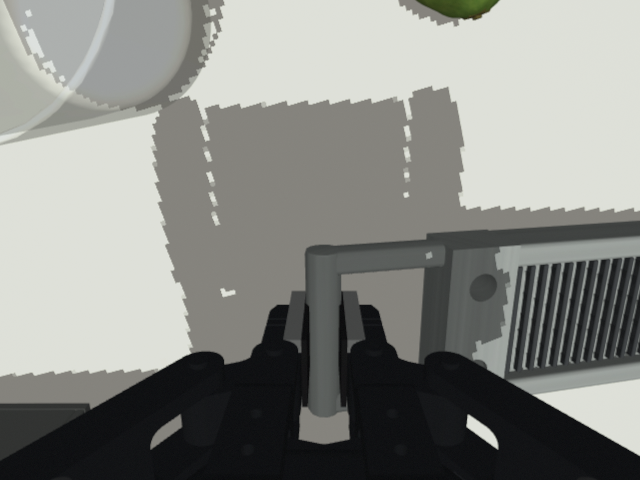

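Request:
{"api": "move_arm", "payload": {
  "deltas": [
    [0, -0.003, 0.015, 0, 0],
    [0, -0.006, 0.03, 0, 0],
    [0, -0.008, 0.045, 0, 0],
    [0, -0.008, 0.055, 0, 0],
    [0, -0.008, 0.06, 0, 0],
    [0, -0.008, 0.062, 0, 0],
    [0, -0.008, 0.062, 0, 0],
    [0, -0.008, 0.062, 0, 0]
  ]
}}

```text
t: 8.85
tcp_pos: [0.59, -0.0263, 0.0175]
tool_rot: [0.99, -0.138, -0.0, 0.0]
force: [0.2, 0.9, 0.2]
finger_gap: 0.114
```

```bash
python3 -c "
from h import *
for n in ['side','wrist']:
  p,d=manip.snapshot(n);cv2.imwrite('pics/%s9.png'%n,p[:,:,::-1])
go(.5409,-.2001,.0145,-15.8)
"
```

```text
t 8.95 tcp [ 0.5901 -0.0263  0.0177] yaw -15.81 gap 0.113 F [ 0.6  1.1 -0.5]
delta units [1.000e-04 4.514e-01 7.900e-03] twist -0.0 rows 4.3
```

View pics/wrist9.png

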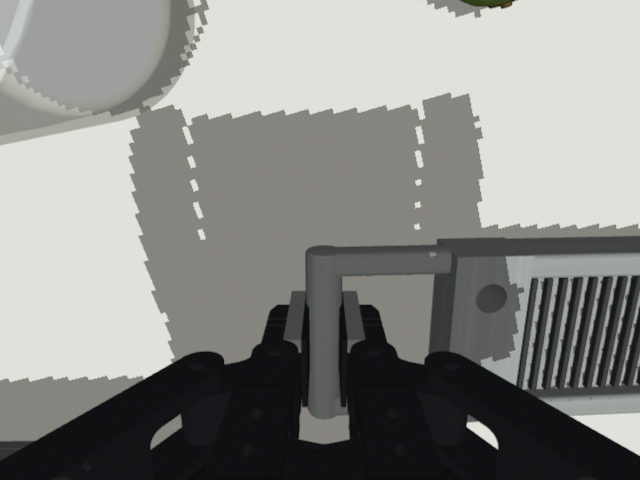

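Request:
{"api": "move_arm", "payload": {
  "deltas": [
    [0, 0, 0.003, 0, 0],
    [0, 0, 0.006, 0, 0],
    [0, 0, 0.0075, 0, 0],
    [0, 0, 0.0075, 0, 0],
    [0, 0, 0.0075, 0, 14],
    [0, 0, 0.0075, 0, 20],
    [0, 0, 0.0075, 0, 30],
    [0, 0, 0.0075, 0, 40]
  ]
}}

```text
t: 9.62
tcp_pos: [0.5901, -0.0263, 0.0145]
tool_rot: [0.991, -0.138, -0.0, 0.0]
force: [0.3, 0.3, 0.2]
finger_gap: 0.396
```

Request:
{"api": "move_arm", "payload": {
  "deltas": [
    [0, 0, 0, 0, 40],
    [0, 0, -0.05, 0, 40],
    [0, 0, -0.12, 0, 40],
    [0, 0.05, -0.2, -0.1, 40],
    [0, 0.15, -0.28, -0.3, 60],
    [0, 0.23, -0.35, -0.5, 80],
    [0, 0.25, -0.4, -0.7, 100],
    [0, 0.25, -0.45, -0.9, 100]
  ]
}}

```text
t: 10.28
tcp_pos: [0.5628, -0.1262, 0.197]
tool_rot: [0.996, 0.088, 0.001, 0.001]
force: [1.4, -0.8, -0.4]
finger_gap: 0.945
```

```bash
python3 -c "
from h import *
go(.566,-.124,.2,74.2)
for n in ['side','top']:
  p,d=manip.snapshot(n);cv2.imwrite('pics/%s10.png'%n,p[:,:,::-1])
"
```

```text
t 10.28 tcp [ 0.5628 -0.1262  0.197 ] yaw 10.05 gap 0.945 F [ 1.4 -0.8 -0.4]
delta units [ 0.0088 -0.0039 -0.0074] twist -2.239 rows 0.1
```

View pics/side10.png

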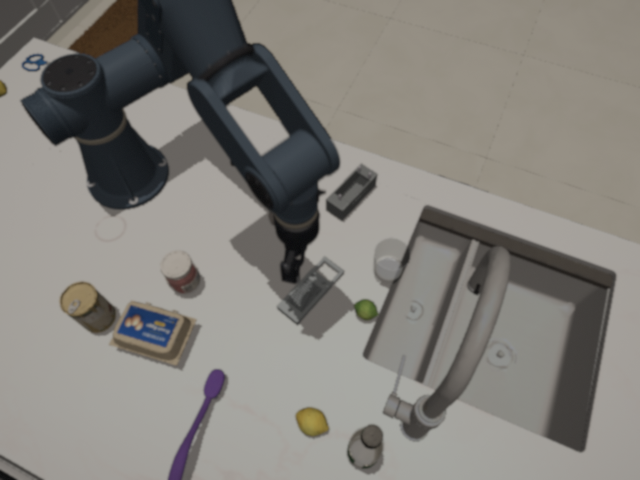

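Request:
{"api": "move_arm", "payload": {
  "deltas": [
    [0, 0, 0, -0.25, 100],
    [0, 0, 0, -0.5, 100],
    [0, 0, 0, -0.75, 100],
    [0, 0, 0, -1.0, 100],
    [0, 0, 0, -1.0, 100],
    [0, 0, 0, -1.0, 100],
    [0, 0, 0, -1.0, 100],
    [0, 0, 0, -1.0, 100]
  ]
}}

```text
t: 11.05
tcp_pos: [0.5627, -0.1221, 0.1941]
tool_rot: [0.944, 0.33, -0.0, -0.0]
force: [0.6, 0.7, 0.3]
finger_gap: 0.999
```

Request:
{"api": "move_arm", "payload": {
  "deltas": [
    [0, 0, 0, -0.25, 100],
    [0, 0, 0, -0.5, 100],
    [0, 0, 0, -0.75, 100],
    [0, 0, 0, -1.0, 100],
    [0, 0, 0, -1.0, 100],
    [0, 0, 0, -1.0, 100],
    [0, 0, 0, -1.0, 100],
    [0, 0, 0, -1.0, 100]
  ]
}}

```text
t: 11.72
tcp_pos: [0.5629, -0.1223, 0.1945]
tool_rot: [0.833, 0.553, -0.0, -0.0]
force: [-0.1, 0.4, -0.5]
finger_gap: 1.0
```

```bash
python3 -c "
from h import *
go(.566,-.124,.2,74.2)
c=manip.get_calibration('wrist');p,d=manip.snapshot('wrist');cv2.imwrite('pics/w11.png',p[:,:,::-1]);np.savez('/tmp/w11.npz',p=p,d=d,**c)
"
```

```text
t 11.72 tcp [ 0.5629 -0.1223  0.1945] yaw 67.16 gap 1.0 F [-0.1  0.4 -0.5]
delta units [-0.0008  0.0088 -0.0138] twist -0.246 rows 0.2
```

View pics/w11.png

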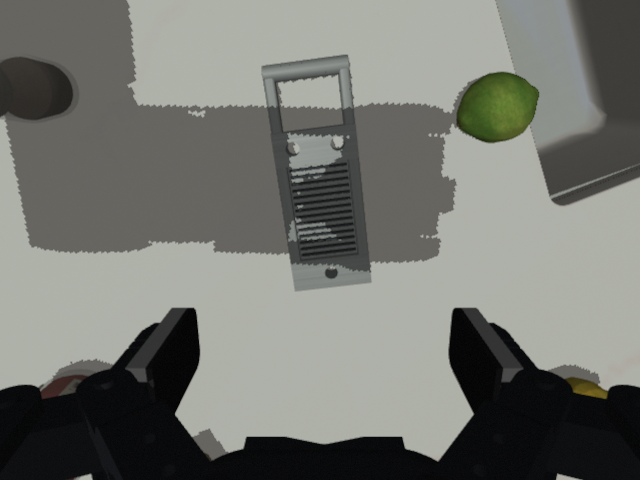

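```bash
python3 -c "
from h import *
c=dict(np.load('/tmp/w11.npz'))
p=c['p'][:,:,::-1]
cv2.imwrite('pics/z11.png',cv2.resize(p[40:300,250:385],None,fx=3,fy=3,interpolation=cv2.INTER_CUBIC)[::1][:780][:600] if 0 else cv2.resize(p[110:300,250:385],None,fx=3,fy=3,interpolation=cv2.INTER_CUBIC))
"
```

```text
(no output)
```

View pics/z11.png

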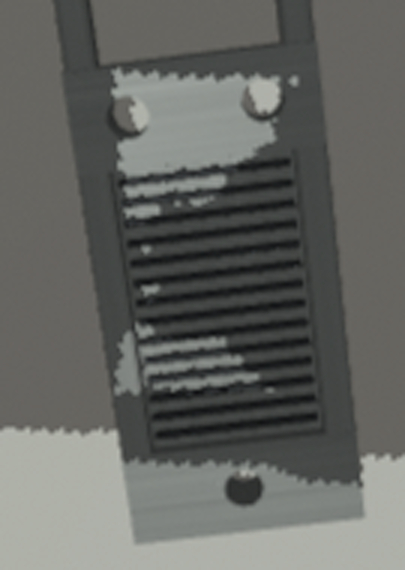

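```bash
python3 -c "
from h import *
c=dict(np.load('/tmp/w11.npz'))
Z=lambda L:[((x+.5)/3-.5+250,(y+.5)/3-.5+110) for x,y in L]
C=ray(c,Z([(62,72),(312,40),(135,544),(364,516)]),.02)[:,:2]
H=ray(c,Z([(130,115),(262,97),(244,488)]),.02)[:,:2]
print(C.round(4),C.mean(0)); print(H.round(4),((H[0]+H[1])/2+H[2])/2)
e=(C[2]+C[3]-C[0]-C[1]);f=H[2]-(H[0]+H[1])/2
for v in(e/2,f):print(np.linalg.norm(v),np.degrees(np.arctan2(v[1],v[0])))
# also box from wrist no
"
```

```text
[[ 0.5493 -0.0552]
 [ 0.6058 -0.0712]
 [ 0.5163 -0.1711]
 [ 0.5741 -0.187 ]] [ 0.56136531 -0.12110803]
[[ 0.5599 -0.0704]
 [ 0.5902 -0.0786]
 [ 0.5485 -0.1678]] [ 0.56174449 -0.1211334 ]
0.12028598280292686 -105.58311081358997
0.0969471068662499 -105.89182128486674
```

```bash
python3 -c "
from h import *
go(.5637,-.1134,.06,74.3)"
```

```text
t 11.77 tcp [ 0.5629 -0.1223  0.1945] yaw 67.19 gap 0.999 F [ 0.   0.2 -0.3]
delta units [ 0.0213 -0.0068  0.3363] twist -0.248 rows 3.2
```

Request:
{"api": "move_arm", "payload": {
  "deltas": [
    [0.01, -0.003, 0.03, -0.1, 100],
    [0.0213, -0.0068, 0.1, -0.248, 100],
    [0.0213, -0.0068, 0.18, -0.248, 100],
    [0.0213, -0.0068, 0.25, -0.248, 100],
    [0.0213, -0.0068, 0.3, -0.248, 100],
    [0.0213, -0.0068, 0.336, -0.248, 100],
    [0.0213, -0.0068, 0.336, -0.248, 100],
    [0.0213, -0.0068, 0.336, -0.248, 100]
  ],
  "force": 40
}}

```text
t: 12.43
tcp_pos: [0.5633, -0.1133, 0.0595]
tool_rot: [0.797, 0.604, -0.0, -0.001]
force: [0.0, -0.4, -0.3]
finger_gap: 0.998
```

```bash
python3 -c "
from h import *
go(.5637,-.1134,.012,74.3)
p,d=manip.snapshot('wrist');cv2.imwrite('pics/w12.png',p[:,:,::-1])"
```

```text
t 12.43 tcp [ 0.5633 -0.1133  0.0595] yaw 74.34 gap 0.998 F [ 0.  -0.4 -0.3]
delta units [-0.      0.001   0.1188] twist 0.002 rows 1.1
```

View pics/w12.png

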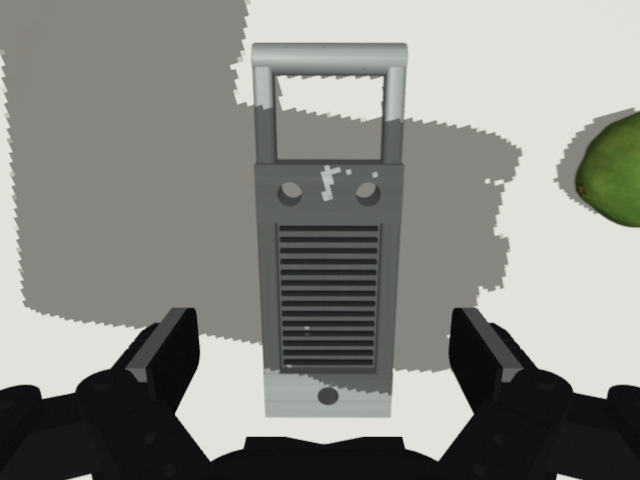

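Request:
{"api": "move_arm", "payload": {
  "deltas": [
    [0, 0.002, 0.04, 0, 100],
    [0, 0.002, 0.08, 0, 100],
    [0, 0.002, 0.105, 0, 100],
    [0, 0.002, 0.119, 0, 100],
    [0, 0.002, 0.119, 0, 100],
    [0, 0.002, 0.119, 0, 85],
    [0, 0.002, 0.119, 0, 75],
    [0, 0.002, 0.119, 0, 60]
  ],
  "force": 40
}}

```text
t: 13.15
tcp_pos: [0.5651, -0.1139, 0.0136]
tool_rot: [0.797, 0.604, 0.0, 0.001]
force: [0.2, 0.0, 1.1]
finger_gap: 0.69
```

Request:
{"api": "move_arm", "payload": {
  "deltas": [
    [0, 0, 0, 0, 55],
    [0, 0, 0, 0, 50],
    [0, 0, 0, 0, 50],
    [0, 0, -0.01, 0, 50],
    [0, 0, -0.02, 0, 50],
    [0, 0, -0.03, 0, 50],
    [0, 0, -0.04, 0, 50],
    [0, 0, -0.05, 0, 50]
  ],
  "force": 40
}}

```text
t: 13.82
tcp_pos: [0.5642, -0.1135, 0.0326]
tool_rot: [0.797, 0.605, -0.0, -0.0]
force: [0.3, 1.2, -3.3]
finger_gap: 0.686
```

```bash
python3 -c "
from h import *
go(.5637,-.1134,.012,74.3)
p,d=manip.snapshot('wrist');cv2.imwrite('pics/w13.png',p[:,:,::-1])
p,d=manip.snapshot('side');cv2.imwrite('pics/s13.png',p[:,:,::-1])"
```

```text
t 13.82 tcp [ 0.5642 -0.1135  0.0326] yaw 74.39 gap 0.686 F [ 0.3  1.2 -3.3]
delta units [-0.0001 -0.0013  0.0516] twist 0.003 rows 0.5
```

View pics/w13.png

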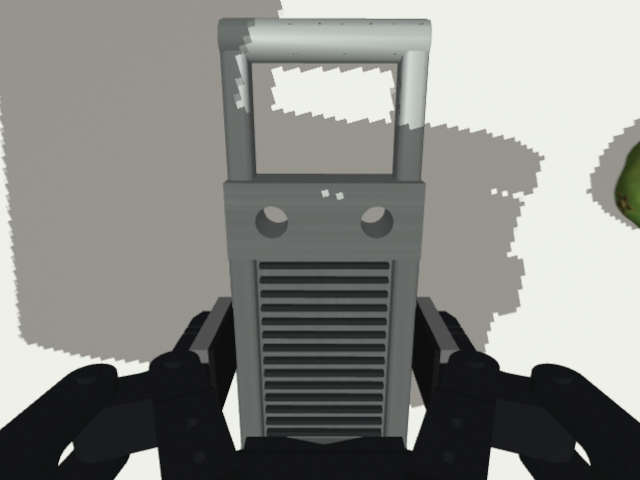

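Request:
{"api": "move_arm", "payload": {
  "deltas": [
    [0, 0, -0.05, 0, 50],
    [0, 0, -0.1, 0, 50],
    [0, 0, -0.15, 0, 50],
    [0, 0, -0.2, 0, 50],
    [0, 0, -0.25, 0, 50],
    [0, 0, -0.3, 0, 50],
    [0, 0, -0.34, 0, 50],
    [0, 0, -0.34, 0, 50]
  ]
}}

```text
t: 14.58
tcp_pos: [0.5664, -0.1143, 0.1718]
tool_rot: [0.797, 0.605, 0.002, 0.003]
force: [1.6, -0.4, -4.2]
finger_gap: 0.686
```

```bash
python3 -c "
from h import *
go(.4386,.1808,.17,74.3)
p,d=manip.snapshot('top');cv2.imwrite('pics/t14.png',p[:,:,::-1])"
```

```text
t 14.58 tcp [ 0.5664 -0.1143  0.1718] yaw 74.4 gap 0.686 F [ 1.6 -0.4 -4.2]
delta units [ 0.6247 -0.5061  0.0044] twist 0.003 rows 7.7
```

View pics/t14.png

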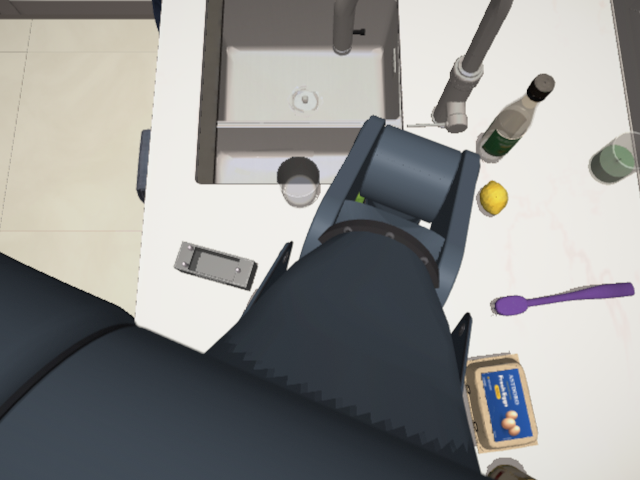

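Request:
{"api": "move_arm", "payload": {
  "deltas": [
    [0.03, -0.025, 0, 0, 50],
    [0.08, -0.065, 0, 0, 50],
    [0.14, -0.115, 0, 0, 50],
    [0.2, -0.16, 0, 0, 50],
    [0.26, -0.21, 0, 0, 50],
    [0.32, -0.26, 0, 0, 50],
    [0.38, -0.31, 0, 0, 50],
    [0.43, -0.35, 0, 0, 50]
  ]
}}

```text
t: 15.3
tcp_pos: [0.472, 0.0921, 0.1668]
tool_rot: [0.796, 0.605, -0.002, -0.002]
force: [0.1, 0.7, -3.2]
finger_gap: 0.687
```

Request:
{"api": "move_arm", "payload": {
  "deltas": [
    [0.05, -0.04, 0, 0, 50],
    [0.1, -0.08, 0, 0, 50],
    [0.14, -0.11, 0, 0, 50],
    [0.17, -0.14, 0, 0, 50],
    [0.19, -0.155, 0, 0, 50],
    [0.19, -0.155, 0, 0, 50],
    [0.19, -0.155, 0, 0, 50],
    [0.19, -0.155, 0, 0, 50]
  ]
}}

```text
t: 15.97
tcp_pos: [0.4369, 0.1791, 0.1681]
tool_rot: [0.797, 0.604, -0.0, 0.0]
force: [-0.0, 0.0, -3.1]
finger_gap: 0.688
```

```bash
python3 -c "
from h import *
go(.4386,.1808,.17,74.3)
c=manip.get_calibration('wrist');p,d=manip.snapshot('wrist');cv2.imwrite('pics/w15.png',p[:,:,::-1]);np.savez('/tmp/w15.npz',p=p,d=d,**c)
"
```

```text
t 15.97 tcp [0.4369 0.1791 0.1681] yaw 74.38 gap 0.688 F [-0.   0.  -3.1]
delta units [ 0.0052  0.0029 -0.0046] twist 0.003 rows 0.1
```

View pics/w15.png

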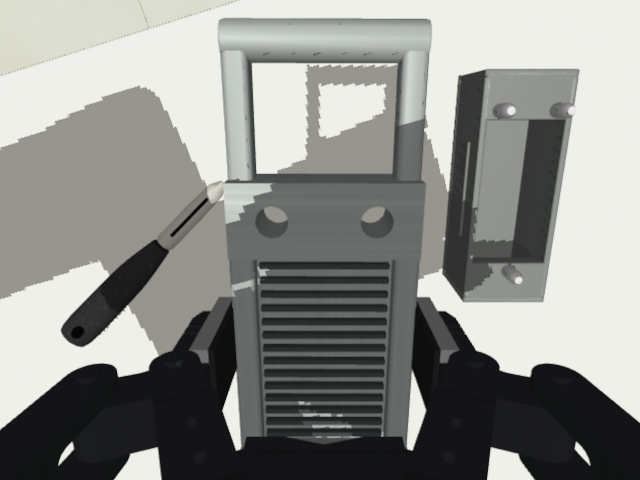

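```bash
python3 -c "
from h import *
p=np.load('/tmp/w15.npz')['p'][:,:,::-1]
cv2.imwrite('pics/z15a.png',cv2.resize(p[60:130,450:590],None,fx=5,fy=5,interpolation=cv2.INTER_CUBIC))
cv2.imwrite('pics/z15b.png',cv2.resize(p[240:310,450:590],None,fx=5,fy=5,interpolation=cv2.INTER_CUBIC))
cv2.imwrite('pics/z15c.png',cv2.resize(p[170:270,215:435],None,fx=3.5,fy=3.5,interpolation=cv2.INTER_CUBIC))
"
```

```text
(no output)
```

View pics/z15a.png

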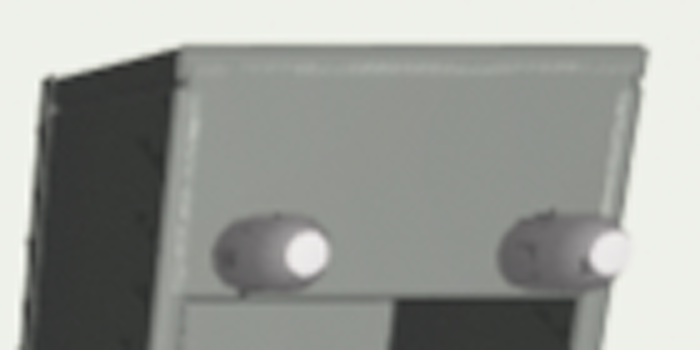

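View pics/z15b.png

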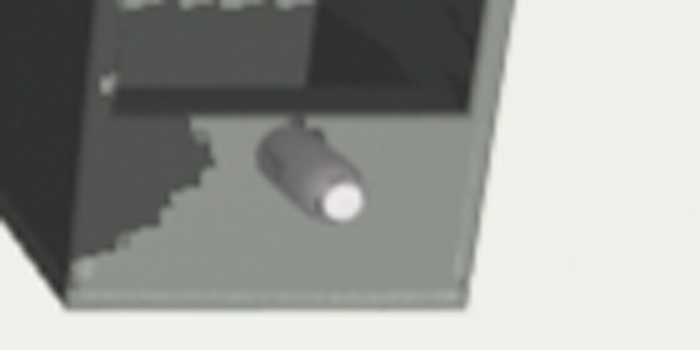

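View pics/z15c.png

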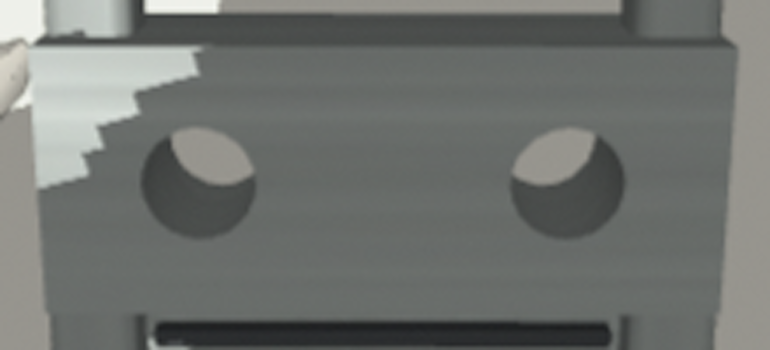

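```bash
cat > fit.py <<'E'
from h import *
from scipy.optimize import least_squares
def fit(c,X,uv,free,x0):
    # params x,y,z,rz,ry,rx ; world
    def f(v):
        a=np.array(x0,float); a[free]=v
        return (proj(c,R.from_euler('ZYX',a[3:]).apply(X)+a[:3])-uv).ravel()
    r=least_squares(f,np.array(x0,float)[free]); a=np.array(x0,float);a[free]=r.x
    return a,r.fun.reshape(-1,2)
Z=lambda L,k,u0,v0:np.array([((x+.5)/k-.5+u0,(y+.5)/k-.5+v0) for x,y in L])
E
python3 - <<'E'
from fit import *
c=dict(np.load('/tmp/w15.npz')); np.set_printoptions(suppress=True,precision=4)
uv=np.r_[Z([(306,253),(609,252),(185,45),(645,47)],5,450,60),Z([(343,203),(66,308),(465,308)],5,450,240)]
# box frame: x from two-pin(-48) to +48. image left = tool -y side... box y = z cross x
X=np.array([[-48,16,66],[-48,-16,66],[-70,26,50],[-70,-26,50],[48,0,66],[70,26,50],[70,-26,50]])/1e3
for sgn in(1,-1):
    Y=X*[1,sgn,1]
    for fr in([0,1,3],[0,1,2,3]):
        a,r=fit(c,Y,uv,fr,[.555,.169,0,np.radians(-105.7),0,0]); print('box',sgn,a[:3],np.degrees(a[3]),np.abs(r).max(),r.round(1).tolist())
pu=np.r_[Z([(198,183),(568,183),(34,46),(737,46)],3.5,215,170),[(218,39),(431,39)]]
P=np.array([[-48,16,10],[-48,-16,10],[-60,30,10],[-60,-30,10],[-100,30,0],[-100,-30,0]])/1e3
for sgn in(1,-1):
  Q=P*[1,sgn,1]
  a,r=fit(c,Q,pu,[0,1,2,3,4,5],[.437,.172,.155,np.radians(-105.7),0,0]);print('plate',sgn,a[:3],np.degrees(a[3:]),r.round(1).tolist())
  a,r=fit(c,Q,pu,[0,1,2,3],[.437,.172,.155,np.radians(-105.7),0,0]);print('plate level',sgn,a[:3],np.degrees(a[3:]),r.round(1).tolist())
E
```

```text
box 1 [0.5524 0.171  0.    ] -107.7872994421718 96.89365064077413 [[62.9, 3.3], [-57.9, 1.2], [96.9, 3.9], [-89.1, -0.3], [-4.3, 0.7], [75.1, 3.3], [-85.2, 0.5]]
box 1 [ 0.5841  0.1533 -0.0759] -109.6069996496443 85.35975050507523 [[52.6, 15.8], [-52.9, 12.8], [85.4, 26.5], [-77.4, 20.9], [-3.8, -27.1], [69.3, -26.9], [-73.3, -31.0]]
box -1 [0.553  0.1718 0.    ] -105.58465958053395 1.4011110754703395 [[0.1, 0.2], [0.1, 0.3], [-1.3, 0.0], [1.4, -0.5], [-0.3, -0.8], [-0.6, 0.6], [0.6, 0.5]]
box -1 [ 0.5534  0.1717 -0.0008] -105.60314378592346 1.2561854228820266 [[0.1, 0.3], [-0.1, 0.4], [-1.1, 0.3], [1.3, -0.2], [-0.3, -1.2], [-0.4, 0.2], [0.5, 0.1]]
plate 1 [0.4356 0.1784 0.204 ] [-105.7767  -21.1116 -179.6451] [[-0.4, 0.8], [0.9, 0.9], [0.6, 0.3], [-1.2, 0.5], [1.5, -1.0], [-1.4, -1.3]]
plate level 1 [ 0.4557  0.2475 -0.5226] [-285.3409    0.        0.    ] [[44.6, -84.1], [-43.9, -84.2], [84.0, -38.4], [-84.7, -38.5], [90.9, 126.3], [-90.8, 126.1]]
plate -1 [0.4341 0.1721 0.16  ] [-105.6535    4.6365    0.1687] [[1.1, -0.1], [-0.5, 0.0], [-0.9, 0.9], [0.2, 1.0], [1.4, -0.8], [-1.3, -0.9]]
plate level -1 [0.4339 0.1718 0.1667] [-105.685    0.       0.   ] [[-0.1, 0.3], [0.7, 0.3], [-2.5, -0.3], [1.8, -0.2], [2.5, -0.1], [-2.5, -0.0]]
```

```bash
python3 - <<'E'
from fit import *
c=dict(np.load('/tmp/w15.npz')); np.set_printoptions(suppress=True,precision=4)
d=c['d'];f=240/np.tan(np.radians(float(c['vfov'])/2));P=c['pose']
def pts(m):
    v,u=np.nonzero(m); z=d[v,u]; q=np.c_[(u-c['cx'])/f*z,(v-c['cy'])/f*z,z]; return q@P[:3,:3].T+P[:3,3]
m=np.zeros(d.shape,bool); m[195:255,235:250]=1;m[195:255,300:350]=1;m[195:255,400:415]=1;m[270:430,246:252]=1;m[270:420,398:404]=1; m&=d>0
W=pts(m); A=np.c_[W[:,:2]-[.4344,.1717],np.ones(len(W))]; k=np.linalg.lstsq(A,W[:,2],rcond=None)[0]; res=W[:,2]-A@k
print('top z at centre',k[2],'std',res.std(),len(W))
e=np.array([np.cos(np.radians(-105.6)),np.sin(np.radians(-105.6))]);n=np.array([-e[1],e[0]])
print('slope along plate x deg',np.degrees(np.arctan(k[:2]@e)),'lateral',np.degrees(np.arctan(k[:2]@n)))
m=np.zeros(d.shape,bool);m[380:470,500:630]=0;m[10:60,450:630]=1;m[150:300,590:630]=1;m&=d>0
W=pts(m);print('table z',np.median(W[:,2]),W[:,2].std())
A=np.c_[W[:,:2],np.ones(len(W))];k=np.linalg.lstsq(A,W[:,2],rcond=None)[0];print(np.degrees(k[:2]@e),np.degrees(k[:2]@n))
E
```

```text
top z at centre 0.17561938458146242 std 0.0005824935681411187 6634
slope along plate x deg 0.008424722854046938 lateral -0.06459860038270973
table z 0.0011353937672892722 0.0007202898143378903
-0.009977005015843077 -0.05838582821144962
```

Request:
{"api": "move_arm", "payload": {
  "deltas": [
    [0.01, 0.03, 0, 0, 50],
    [0.025, 0.09, 0, 0, 50],
    [0.045, 0.16, 0, 0, 50],
    [0.065, 0.23, 0, 0, 50],
    [0.08, 0.286, 0.03, 0, 50],
    [0.08, 0.286, 0.08, 0, 50],
    [0.08, 0.286, 0.13, 0, 50],
    [0.08, 0.286, 0.16, 0, 50]
  ]
}}

```text
t: 16.68
tcp_pos: [0.5551, 0.1781, 0.1022]
tool_rot: [0.797, 0.604, -0.001, -0.001]
force: [-1.3, 0.2, -3.5]
finger_gap: 0.685
```

Request:
{"api": "move_arm", "payload": {
  "deltas": [
    [0, 0, 0.01, 0, 50],
    [0, 0, 0.02, 0, 50],
    [0, 0, 0.03, 0, 50],
    [0, 0, 0.03, 0, 50],
    [0, 0, 0.03, 0, 50],
    [0, 0, 0.03, 0, 50],
    [0, 0, 0.03, 0, 50],
    [0, 0, 0.03, 0, 50]
  ]
}}

```text
t: 17.35
tcp_pos: [0.5557, 0.1797, 0.0931]
tool_rot: [0.797, 0.605, 0.001, 0.0]
force: [-0.4, -0.1, -3.4]
finger_gap: 0.689
```

```bash
python3 -c "
from h import *
go(.5557,.1791,.088,74.38)
c=manip.get_calibration('wrist');p,d=manip.snapshot('wrist');cv2.imwrite('pics/w16.png',p[:,:,::-1]);np.savez('/tmp/w16.npz',p=p,d=d,**c)
cv2.imwrite('pics/z16.png',cv2.resize(p[170:270,215:435,::-1],None,fx=3.5,fy=3.5,interpolation=cv2.INTER_CUBIC))
go(.5557,.1791,.088,74.38)
"
```

```text
t 17.35 tcp [0.5557 0.1797 0.0931] yaw 74.4 gap 0.689 F [-0.4 -0.1 -3.4]
delta units [-0.0016  0.0003  0.0128] twist 0.001 rows 0.1
t 17.4 tcp [0.5557 0.1797 0.093 ] yaw 74.4 gap 0.691 F [ 0.4 -0.2 -4.1]
delta units [-0.0015  0.0005  0.0126] twist 0.001 rows 0.1
```

View pics/z16.png

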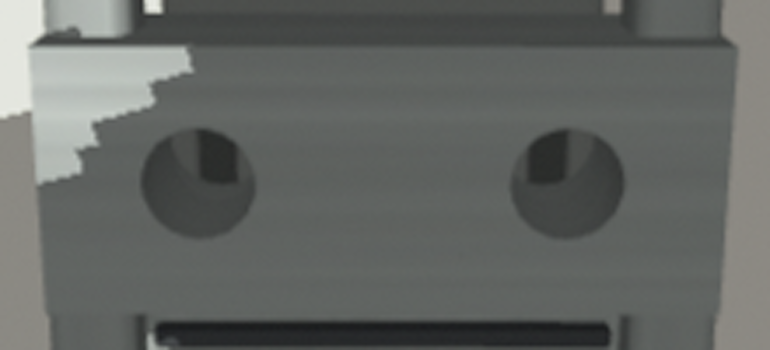

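View pics/w16.png

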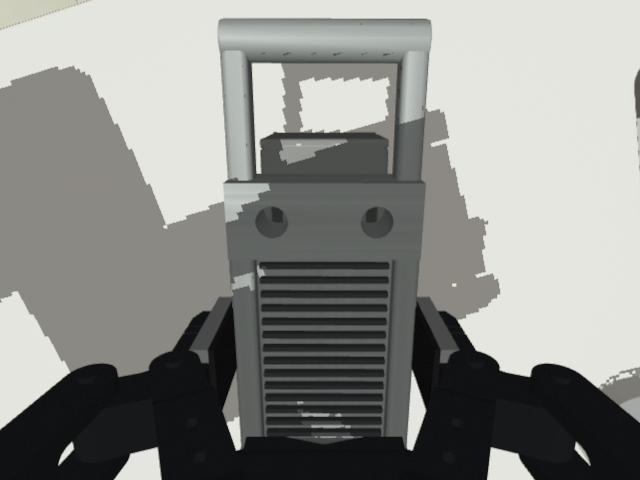

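```bash
python3 - <<'E'
from fit import *
c=dict(np.load('/tmp/w16.npz')); np.set_printoptions(suppress=True,precision=4)
p=c['p'][:,:,::-1];cv2.imwrite('pics/z16b.png',cv2.resize(p[120:190,250:400],None,fx=5,fy=5,interpolation=cv2.INTER_CUBIC))
b=R.from_euler('z',-105.6,degrees=True)
o=np.array([.5530,.1718,0]);
for k in([-70,26,50],[-70,-26,50],[-48,16,66],[-48,-16,66]): 
    uv=proj(c,b.apply(np.array(k)/1e3)+o)[0]; print(k,uv,((uv-[250,120])*5+2).round(0))
E
```

```text
[-70, 26, 50] [389.515  138.3757] [700.  94.]
[-70, -26, 50] [260.4027 138.474 ] [54. 94.]
[-48, 16, 66] [367.0637 200.1074] [587. 403.]
[-48, -16, 66] [283.149  200.1798] [168. 403.]
```

View pics/z16b.png

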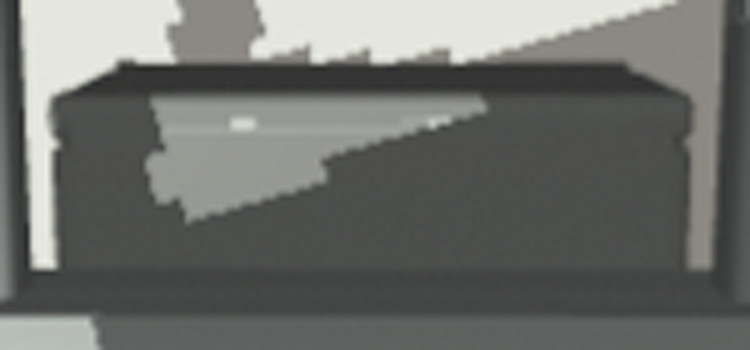

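Request:
{"api": "move_arm", "payload": {
  "deltas": [
    [-0.0015, 0, 0.01, 0, 50],
    [-0.0015, 0, 0.02, 0, 50],
    [-0.0015, 0, 0.03, 0, 50],
    [-0.0015, 0, 0.04, 0, 50],
    [-0.0015, 0, 0.05, 0, 50],
    [-0.0015, 0, 0.056, 0, 50],
    [-0.0015, 0, 0.056, 0, 50],
    [-0.0015, 0, 0.056, 0, 50]
  ]
}}

```text
t: 18.07
tcp_pos: [0.5552, 0.179, 0.0698]
tool_rot: [0.797, 0.604, -0.0, -0.0]
force: [0.1, 0.5, -3.2]
finger_gap: 0.687
```

```bash
python3 -c "
from h import *
go(.5557,.1791,.063,74.38)
c=manip.get_calibration('wrist');p,d=manip.snapshot('wrist');cv2.imwrite('pics/w17.png',p[:,:,::-1])
"
```

```text
t 18.07 tcp [0.5552 0.179  0.0698] yaw 74.39 gap 0.687 F [ 0.1  0.5 -3.2]
delta units [0.0006 0.0011 0.0171] twist 0.0 rows 0.2
```

View pics/w17.png

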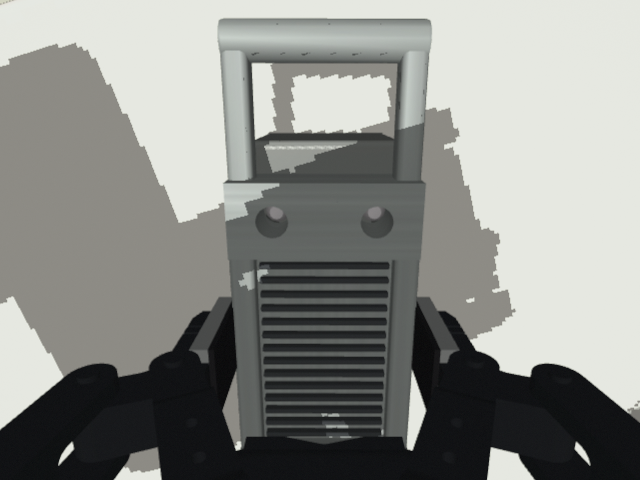

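Request:
{"api": "move_arm", "payload": {
  "deltas": [
    [0, 0, 0.004, 0, 50],
    [0, 0, 0.008, 0, 50],
    [0, 0, 0.012, 0, 50],
    [0, 0, 0.015, 0, 50],
    [0, 0, 0.017, 0, 50],
    [0, 0, 0.018, 0, 50],
    [0, 0, 0.018, 0, 50],
    [0, 0, 0.018, 0, 50]
  ]
}}

```text
t: 18.78
tcp_pos: [0.5552, 0.179, 0.0636]
tool_rot: [0.797, 0.605, 0.0, 0.0]
force: [-2.9, -0.7, 4.7]
finger_gap: 0.687
```

```bash
python3 -c "
from h import *
go(.5557,.1791,.0625,74.38)
c=manip.get_calibration('wrist');p,d=manip.snapshot('wrist');cv2.imwrite('pics/w18.png',p[:,:,::-1])
go(.5557,.1791,.0625,74.38)
"
```

```text
t 18.78 tcp [0.5552 0.179  0.0636] yaw 74.39 gap 0.687 F [-2.9 -0.7  4.7]
delta units [0.0006 0.0012 0.0027] twist 0.0 rows 0.0
t 18.83 tcp [0.5552 0.179  0.0636] yaw 74.39 gap 0.694 F [-3.1 -1.3  7.2]
delta units [0.0006 0.0012 0.0027] twist 0.0 rows 0.0
```

View pics/w18.png

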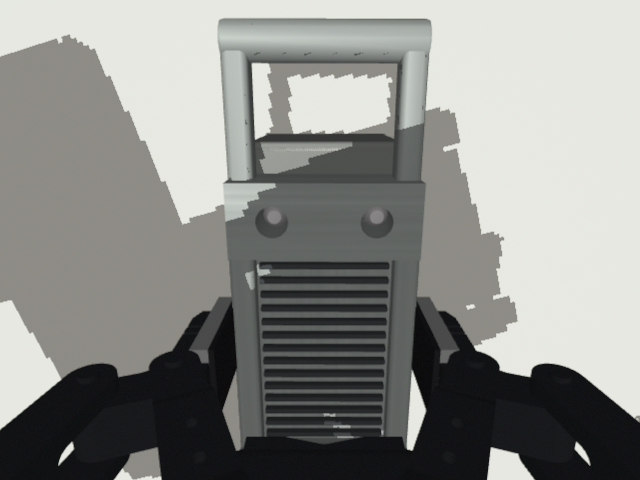

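Request:
{"api": "move_arm", "payload": {
  "deltas": [
    [0, 0, 0.001, 0, 50],
    [0, 0, 0.002, 0, 50],
    [0, 0, 0.003, 0, 50],
    [0, 0, 0.003, 0, 50],
    [0, 0, 0.003, 0, 50],
    [0, 0, 0.003, 0, 50],
    [0, 0, 0.003, 0, 50],
    [0, 0, 0.003, 0, 50]
  ]
}}

```text
t: 19.5
tcp_pos: [0.5552, 0.179, 0.0635]
tool_rot: [0.797, 0.605, 0.0, 0.0]
force: [-3.8, -0.9, 12.9]
finger_gap: 0.691
```

```bash
python3 -c "
from h import *
go(.5557,.1791,.0625,74.38)
"
```

```text
t 19.5 tcp [0.5552 0.179  0.0635] yaw 74.4 gap 0.691 F [-3.8 -0.9 12.9]
delta units [0.0006 0.0012 0.0025] twist 0.001 rows 0.0
```

Request:
{"api": "move_arm", "payload": {
  "deltas": [
    [0, 0, -0.003, 0, 70],
    [0, 0, -0.003, 0, 80],
    [0, 0, -0.003, 0, 90],
    [0, 0, -0.003, 0, 100],
    [0, 0, -0.003, 0, 100],
    [0, 0, -0.003, 0, 100],
    [0, 0, -0.003, 0, 100],
    [0, 0, -0.02, 0, 100]
  ]
}}

```text
t: 20.17
tcp_pos: [0.5544, 0.1789, 0.0687]
tool_rot: [0.797, 0.604, -0.001, -0.001]
force: [-0.1, -0.7, -0.6]
finger_gap: 1.001
```

Request:
{"api": "move_arm", "payload": {
  "deltas": [
    [0, 0, -0.05, 0, 100],
    [0, 0, -0.1, 0, 100],
    [0, 0, -0.15, 0, 100],
    [0, 0, -0.2, 0, 100],
    [0, 0, -0.25, 0, 100],
    [0, 0, -0.25, 0, 100],
    [0, 0, -0.25, 0, 100],
    [0, 0, -0.25, 0, 100]
  ]
}}

```text
t: 20.83
tcp_pos: [0.5547, 0.179, 0.1693]
tool_rot: [0.797, 0.605, -0.0, -0.0]
force: [-0.5, -0.1, 0.0]
finger_gap: 1.002
```

```bash
python3 - <<'E'
from h import *
go(.5557,.1791,.0625,74.38)
c=manip.get_calibration('wrist');p,d=manip.snapshot('wrist');cv2.imwrite('pics/w19.png',p[:,:,::-1]);np.savez('/tmp/w19.npz',p=p,d=d,**c)
p,_=manip.snapshot('side');cv2.imwrite('pics/s19.png',p[:,:,::-1])
E
```

```text
t 20.83 tcp [0.5547 0.179  0.1693] yaw 74.39 gap 1.002 F [-0.5 -0.1  0. ]
delta units [0.001  0.0024 0.267 ] twist 0.0 rows 2.6
```

View pics/w19.png

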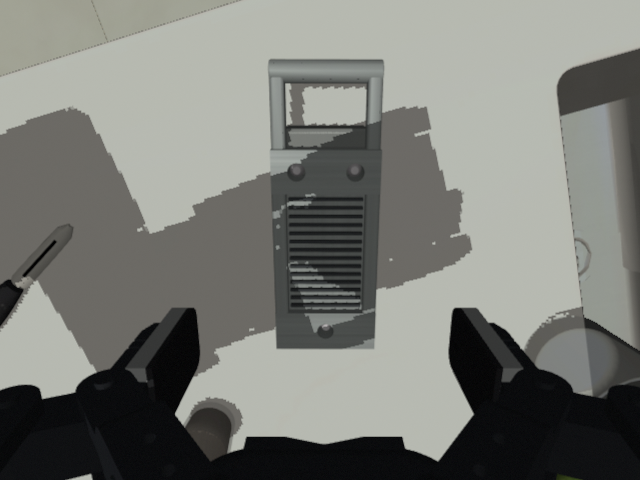

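View pics/s19.png

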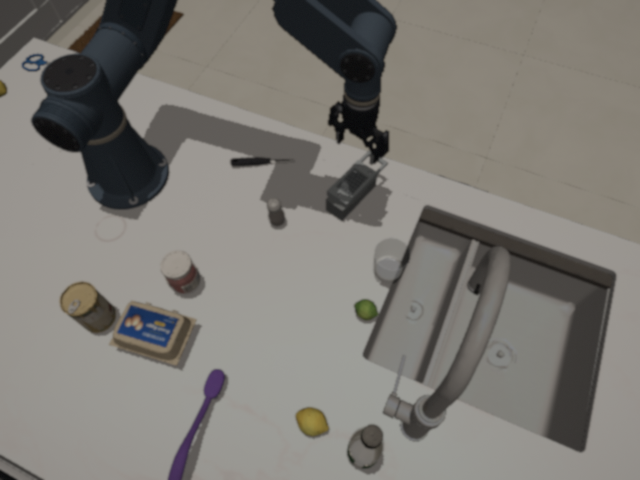

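Pins are visible in all three holes, at about (296,171), (355,171) and (325,330) in the wrist picture. I'll check height and flatness from depth.

```bash
python3 - <<'E'
from fit import *
c=dict(np.load('/tmp/w19.npz'))
d=c['d'];f=240/np.tan(np.radians(float(c['vfov'])/2));P=c['pose']
def pts(m):
    v,u=np.nonzero(m); z=d[v,u]; q=np.c_[(u-c['cx'])/f*z,(v-c['cy'])/f*z,z]; return q@P[:3,:3].T+P[:3,3]
m=np.zeros(d.shape,bool); m[155:190,310:340]=1;m[325:345,285:312]=1;m[325:345,340:368]=1;m[200:320,278:284]=1;m[200:320,369:374]=1;m&=d>0
W=pts(m);A=np.c_[W[:,:2]-W[:,:2].mean(0),np.ones(len(W))];k=np.linalg.lstsq(A,W[:,2],rcond=None)[0]
print('top z',k[2],'slope deg',np.degrees(k[:2]),'res',(W[:,2]-A@k).std())
m[:]=0;m[260:300,420:440]=1;m[40:90,450:540]=1;m&=d>0;print('table',np.median(pts(m)[:,2]))
E
```

```text
top z 0.07105678858768348 slope deg [0.00110083 0.02631016] res 0.0006238822652667449
table 0.0011508710523746024
```

```bash
python3 -c "
from station import manip
print(manip.sign_off())"
```

```text
the job is handed in; nothing more can be done
None
```

The grater plate is turned over, fine ribbed side up, and seated fully home and flat on the three pins of its catch box. I let go, backed the gripper off about 10 cm and handed the job in at about 21 s.

- **How:** I took the plate by its handle rod, stood it up on its toe, and laid it over onto its other face. Then I pinched it by its sides, lined its holes up with the pins in the wrist camera picture, and lowered it until it stopped solidly.
- **Seating checks:** After release, depth readings put the plate's top 69.9 mm above the worktop (70 mm expected) with under 0.05° of slope. Pins show in all three holes.
- **Tumbler and salt shaker:** I never contacted either, and in the last side picture both are where they started.
- **Forces:** The handle rod pushed back on the grip with about 20–29 N while the plate was turned over its toe. The last press down onto the box was about 13 N.
- **Disagreement:** The fixed cameras disagreed by about 4 mm on where the box stands. I used the position of the box relative to the plate in the wrist camera picture instead, and the pins went in on the first try.

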